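# Fasten the clip-lid connection box at the electrical counter

### The arm

A 6-joint arm with a two-finger parallel gripper is mounted at the origin on the work surface. World frame = base frame: x ahead of the robot, y to its left, z up, the work surface at z = 0. Lengths are in m, angles in rad, forces in N, time in s.
With the tool pointing down it reaches from about 0.325 to 0.85 m from the base axis. Payload 4.4 kg.
Tool frame: the origin (TCP) lies at the centre of the arm's flange, where the gripper is bolted on; the fingertips stand 199 mm ahead of it and the grasp point (between the pads) lies 180 mm ahead of it (manip.tip_extent is the z of the fingertips in the tool frame, in m); z points along the fingers, y is the line along which they close (so a half turn about z gives the same grasp; the last joint's range is limited). The gripper opens to 94 mm and grips with 3 to 60 N. Pads are 16 mm wide; open, the fingers measure 119 mm over their backs; the gripper's body (75 mm by 177 mm) begins 78 mm behind the grasp point.
Start: joints at [-1.387, 0.207, 1.542, -0, 1.393, -0.15], TCP at [0.189, -0.543, 0.405] pointing down, gripper open.
Joint ranges: [-2.73, 2.73], [-0.86, 2.22], [0.23, 2.46], [-1.11, 4.25], [0.08, 2.63], [-2.82, 2.82]. Speed limits (rad/s): [2.79, 2.79, 3.14, 3.14, 3.14, 3.14].

### API

Orientations are given as a unit quaternion [w, x, y, z].
In Python, from cell import manip gives the robot as it stands. The module is installed in compiled form; this text tells all that it offers.
- The arm moves only by the shell command python3 -m inch 'ROWS' [OPENING] [FORCE]. ROWS is JSON, one flat list of numbers, 4 for each row, row after row: the shift along the tool's x, y, z in m, then the turn about the tool's z in degrees. A call has 1 to 10 rows; each row shifts and turns the commanded pose from where the row before left it, along the tool's axes as they then stand; what a row does not reach is not made up. A row lasts 1/8 s, in which the tool goes at most 62.5 mm and 10.7 degrees, less where a joint would pass 70% of its speed; a pose out of reach is approached as far as the arm can. A call is refused whole if a number of a shift passes 0.0625 or a number of a turn 10.7, either way. A call with a gripper value outside its range is refused whole. OPENING is the closure, from 0 (fully open) to 1 (shut), set as the call begins (- or left out, the last holds). The fingers move at their own pace and stop on an object; FORCE is the grip in N (left out, the last holds). Time passes only in rows, so rows that do not move let the fingers close. It gives the time, the measured TCP pose, the force, the opening and the grip force at its end, in the units of the state.
- manip.read_state(): the state, without advancing time (a new reading comes with each control period).
- manip.camera(name): name is "scene" or "top" or "wrist"; returns the picture (480x640x3 uint8, red, green, blue); there is no depth.
- manip.get_calibration(name): a dict with "camera_matrix" (3x3 intrinsics, pixels), "view" (4x4, takes a point from world to camera coordinates). Camera axes: x right, y down, z forward; pixel columns grow to the right and rows downward; lengths in m; the calibration is good to about 2 mm. A picture is of the moment at which its call begins: read the wrist's pose just before it. get_calibration takes no time and is no camera call; for the wrist camera it gives the pose at the moment of the call.
- manip.finish_job(): hands the job in; it is judged then, once.
The state is a dict: "time": time; "joint_positions": joint angles; "qvel": joint speeds; "tau": joint torques, N m; "eef_pos": TCP position; "ee_rot": TCP orientation; "contact_force": force on the tool from outside, world axes, zero at the start; "ft_torque": the same for the moment, N m; "finger_gap": opening from 0.0 (shut) to 1.0 (fully open); "finger_force": force on a finger pad.
Only numpy, scipy, OpenCV 4.12 (cv2) and the standard library are available. Lean on these libraries where they do the work, as an engineer would, in place of code of your own. Each camera call takes 0.05 s, during which the arm holds its last target. There are 200 camera calls.

### The job

On the shop counter stands a grey connection box whose white lid is on but whose four black hinged side clips, one in the middle of each side, are sticking out. Flip all four clips fully down, flat against the sides of the box, in any order.

Things in the scene. Friction and masses are not known exactly. Their poses are not given: they have to be found in the camera images.
- clip_front (a point): Clip on the short side nearest the robot. Point: middle of its hinge line, 68 mm above the counter. Axes turn with the clip: y along the hinge; when fully down, x points level out of the box and z straight up; raising the clip by an angle tilts z by that angle towards the box. The same holds for all four clips. The box is turned by up to 0.4 rad, so front stays front.
- clip_back (a point): Clip on the far short side; point and axes as clip_front. Each clip is a black plastic plate 50 mm wide along the hinge and 4 mm thick (outer face 3 mm outside the hinge line when down), 38 mm from hinge to free edge. It starts 75 to 125 degrees up from fully down, stays at any angle (friction, about 1.3 N at the free edge, no spring) and has a stop at fully down, flat on the box.
- clip_left (a point): Clip on the long side towards +y; point and axes as clip_front. The box that carries the clips: grey base, plain white lid, 140 x 110 mm (front to back x left to right), 76 mm high, fixed to the counter by four small lugs. Each hinge line lies 4 mm outside the lid's edge, at the middle of its side.
- clip_right (a point): Clip on the long side towards -y; point and axes as clip_front. Nearby: a similar box, 71 mm high, without clips, on the other side of the counter's middle, its centre at least 0.28 m from this one's; other things within 80 mm of its sides are under 30 mm high.
Not all that is in view belongs to the job. What is shaped like the part that bears clip_front but orange or pink is not meant.

How it is judged:
At the end, for the whole second after the job is handed in: All four clips of the clip-lid box are down, each within 0.2 rad (11 degrees) of flat against its side, and stay there (angle between each of clip_front, clip_back, clip_left, clip_right's own z axis and vertical below 0.2 rad); the robot touches nothing.
It also fails if it takes over 42 s, if anything falls off the work surface, if the arm or the gripper's body presses on something with over 40 N, if the wrist force passes 120 N, or if a joint passes its speed limit or range.

## Working session

There is one attempt and no reset: what is moved stays moved. The work goes in short steps, Python scripts to look and compute and a shell command to move; the robot and the scene stay as the last step left them, time stands still between calls to the robot, and variables do not carry over. Pictures are saved under pics/ and viewed, at most 10 in all, crops included, and the job is handed in when it is done.

```bash
mkdir -p pics; python3 - <<'E'
from cell import manip
import cv2,numpy as np
a=manip.camera("scene");b=manip.camera("top")
cv2.imwrite("pics/scene.png",a[:,:,::-1]);cv2.imwrite("pics/top.png",b[:,:,::-1])
np.set_printoptions(precision=4,suppress=True)
for n in("scene","top"):
    c=manip.get_calibration(n);print(np.array(c["camera_matrix"]));print(np.array(c["view"]))
s=manip.read_state();print(s["time"],s["eef_pos"],s["ee_rot"],manip.tip_extent,s["finger_gap"])
E
```

```text
[[494.4854   0.     322.4737]
 [  0.     494.4854 238.37  ]
 [  0.       0.       1.    ]]
[[-0.4799  0.8772  0.0113  0.203 ]
 [ 0.7135  0.3978 -0.5768 -0.2949]
 [-0.5105 -0.2687 -0.8168  1.2774]
 [ 0.      0.      0.      1.    ]]
[[480.7164   0.     317.1575]
 [  0.     480.7164 236.8283]
 [  0.       0.       1.    ]]
[[ 0.0277 -0.9996  0.0011  0.0036]
 [-0.9764 -0.0273 -0.2145  0.488 ]
 [ 0.2144  0.0049 -0.9767  0.7754]
 [ 0.      0.      0.      1.    ]]
0.1 [ 0.1889 -0.5428  0.4036] [-0.001   0.986   0.1666 -0.    ] 0.1992 1.0037035784974802
```

View pics/top.png

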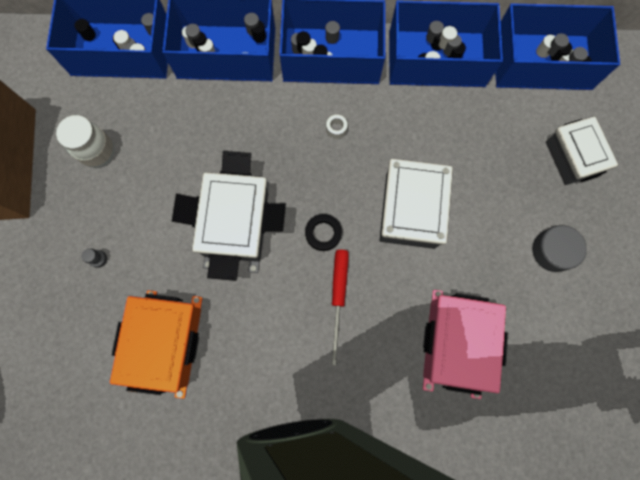

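View pics/scene.png

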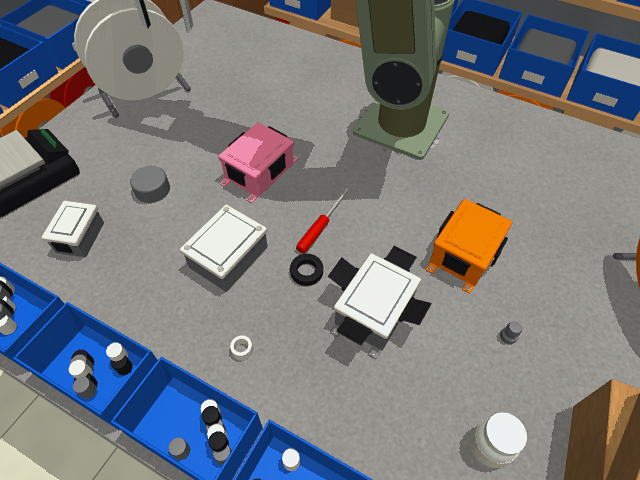

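The clip box is the white-lidded one at top (230,215). It could be confused with the white clipless box (417,202), the orange box (155,345) and the pink box (468,343). I chose the white lid with four black clips at (237,163), (186,209), (274,217) and (223,267), and will check it in a crop.

```bash
cat >h.py <<'E'
import numpy as np,cv2
from cell import manip
from scipy.spatial.transform import Rotation as R
def ray(n,uv,z):
    c=manip.get_calibration(n);K=np.array(c["camera_matrix"]);V=np.array(c["view"])
    o=-V[:3,:3].T@V[:3,3];d=V[:3,:3].T@np.linalg.solve(K,[uv[0],uv[1],1]);return o+d*(z-o[2])/d[2]
E
python3 - <<'E'
from h import *
np.set_printoptions(precision=4,suppress=True)
for n,box in(("top",(160,140,130,150)),("scene",(310,235,140,120))):
    a=cv2.imread(f"pics/{n}.png");x,y,w,h=box
    m=np.zeros(a.shape[:2],np.uint8);m[y:y+h,x:x+w]=(a[y:y+h,x:x+w].min(2)>150)
    cs=max(cv2.findContours(cv2.morphologyEx(m,cv2.MORPH_CLOSE,np.ones((5,5))),0,2)[0],key=cv2.contourArea)
    q=cv2.approxPolyDP(cv2.convexHull(cs),6,True)[:,0]
    P=np.array([ray(n,p,.076) for p in q]);print(n,q.tolist());print(P[:,:2],P.mean(0))
    pts=np.array([ray(n,p,.076)[:2] for p in cs[:,0]],np.float32);print(cv2.minAreaRect(pts))
a=cv2.imread("pics/top.png")[140:290,160:300];cv2.imwrite("pics/crop.png",cv2.resize(a,None,fx=4,fy=4,interpolation=2))
s=manip.read_state();print(R.from_quat(np.roll(s["ee_rot"],-1)).as_matrix())
E
```

```text
top [[204, 173], [265, 179], [255, 256], [193, 251]]
[[0.5898 0.2152]
 [0.5819 0.1096]
 [0.4472 0.1193]
 [0.4527 0.2228]] [0.5179 0.1667 0.076 ]
((0.5190996527671814, 0.16735485196113586), (0.10941622406244278, 0.1392938494682312), 86.5695571899414)
scene [[368, 253], [420, 278], [386, 336], [334, 306]]
[[0.4506 0.1143]
 [0.4539 0.2235]
 [0.591  0.2162]
 [0.5834 0.1103]] [0.5197 0.1661 0.076 ]
((0.5145720839500427, 0.16376489400863647), (0.11735282838344574, 0.14897151291370392), 86.78666687011719)
[[ 0.9445  0.3286 -0.0004]
 [ 0.3286 -0.9445  0.002 ]
 [ 0.0003 -0.002  -1.    ]]
```

View pics/crop.png

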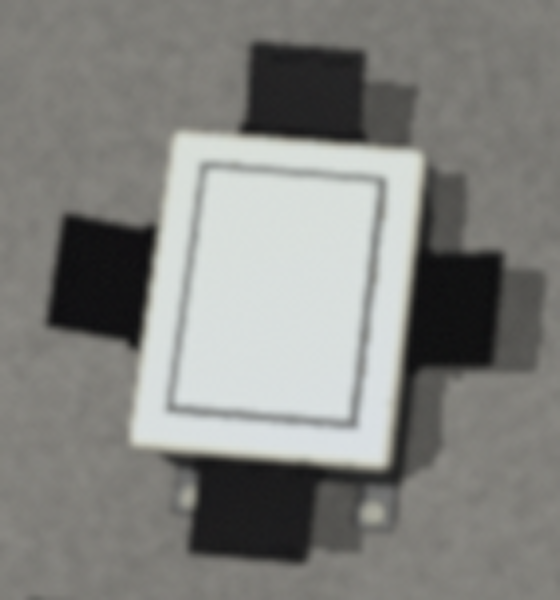

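The crop confirms it: a white lid with four black clips sticking out, at crop pixels (305,90), (100,275), (460,310) and (255,510). The box centre is about (0.519, 0.1665), yaw about -3.5°. I'll turn the tool to the box axes and close the fingers.

```bash
cat >>h.py <<'E'
C=np.array([.519,.1665]);yaw=-.061
def rel():
    s=manip.read_state();M=R.from_quat(np.roll(s["ee_rot"],-1)).as_matrix()
    d=M.T@(np.r_[C,.0]-s["eef_pos"])
    print("t",round(s["time"],2),"tcp in box(tool axes) mm",np.round(-d[:2]*1e3,1),"tip z",round((s["eef_pos"][2]-.1992)*1e3,1),"turn needed deg",round(np.degrees(np.arctan2(M[1,0],M[0,0])-yaw),2),"F(tool)",np.round(M.T@s["contact_force"],1))
E
python3 -m inch '[0.05,-0.02,0,10, 0.05,-0.02,0,10, 0.03,-0.03,0,2.7, 0,0,0,0]' 1 20; python3 -c "from h import *;rel()"
```

```text
time: 0.6
eef_pos: [0.3079, -0.4484, 0.4041]
ee_rot: [-0.001, 1.0, -0.028, -0.0]
contact_force: [-0.7, -0.5, 0.1]
finger_gap: 0.611
finger_force: 0.0
t 0.6 tcp in box(tool axes) mm [-175.9  625.4] tip z 204.9 turn needed deg 0.23 F(tool) [-0.7  0.5 -0.1]
```

```bash
python3 -m inch '[0.018,-0.054,0.008,0, 0.018,-0.054,0.008,0, 0.018,-0.054,0.008,0, 0.018,-0.054,0.008,0, 0.018,-0.054,0.008,0, 0.018,-0.054,0.008,0, 0.018,-0.054,0.008,0, 0.018,-0.054,0.008,0, 0.018,-0.054,0.008,0, 0.014,-0.055,0.008,0]'; python3 -m inch '[0,0,0,0, 0,0,0,0]';python3 - <<'E'
from h import *
rel();cv2.imwrite("pics/w1.png",manip.camera("wrist")[:,:,::-1])
E
```

```text
time: 1.85
eef_pos: [0.5159, 0.0794, 0.3243]
ee_rot: [0.0, 1.0, -0.031, 0.0]
contact_force: [0.9, -0.1, 0.8]
finger_gap: 0.004
finger_force: 0.0
time: 2.1
eef_pos: [0.515, 0.0778, 0.3243]
ee_rot: [0.0, 1.0, -0.031, -0.0]
contact_force: [-0.3, 0.3, 0.6]
finger_gap: 0.007
finger_force: 0.0
t 2.1 tcp in box(tool axes) mm [ 1.2 89. ] tip z 125.1 turn needed deg -0.02 F(tool) [-0.3 -0.3 -0.6]
```

View pics/w1.png

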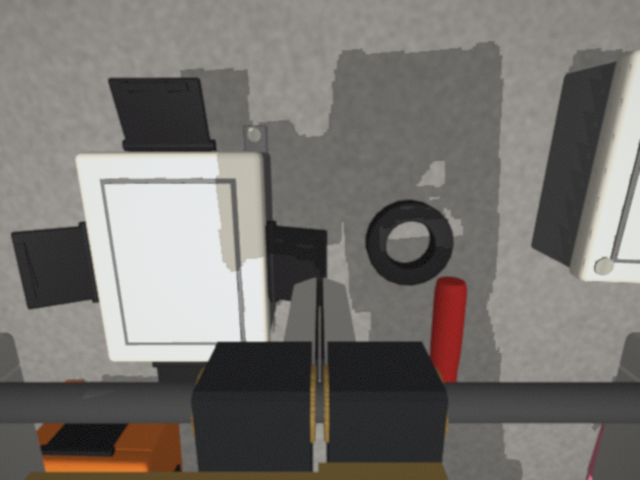

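The view shows the tool aligned with the box. The right clip is at (300,262), next to the fingertips at (318,285). Pressing the right clip down.

```bash
python3 -m inch '[0,-0.006,0.015,0, 0,0,0.02,0, 0,0,0.01,0, 0,0,0.01,0, 0,0,0.01,0, 0,0,0.01,0, 0,0,0.01,0, 0,0,0.005,0, 0,0,0,0]'; python3 -c "from h import *;rel()"
```

```text
time: 3.28
eef_pos: [0.515, 0.0847, 0.2338]
ee_rot: [0.0, 1.0, -0.031, -0.001]
contact_force: [-0.5, -1.6, 0.9]
finger_gap: 0.005
finger_force: 0.4
t 3.27 tcp in box(tool axes) mm [ 0.7 82. ] tip z 34.6 turn needed deg -0.02 F(tool) [-0.4  1.6 -0.9]
```

```bash
python3 -m inch '[0,-0.003,0,0, 0,-0.003,0,0, 0,-0.002,0,0, 0,0,0,0]'; python3 -c "from h import *;rel()"
```

```text
time: 3.78
eef_pos: [0.5156, 0.0928, 0.2344]
ee_rot: [0.0, 1.0, -0.03, -0.0]
contact_force: [-1.8, -2.0, -1.5]
finger_gap: 0.003
finger_force: 1.5
t 3.77 tcp in box(tool axes) mm [ 0.9 73.9] tip z 35.2 turn needed deg 0.0 F(tool) [-1.7  2.1  1.5]
```

```bash
for i in 1 2; do python3 -m inch '[0,-0.002,0,0, 0,0,0,0]' >/dev/null; python3 -c "from h import *;rel()"; done
```

```text
t 4.03 tcp in box(tool axes) mm [ 0.9 74. ] tip z 35.3 turn needed deg 0.03 F(tool) [-1.1  7.7  1.1]
t 4.28 tcp in box(tool axes) mm [ 0.8 74.2] tip z 35.3 turn needed deg 0.06 F(tool) [-0.9 15.7  0.3]
```

The clip is against its stop (position held at 74 mm, force rising). Backing off and going to the back clip.

```bash
python3 -m inch '[0,0.015,0,0, 0,0,-0.045,0, 0,0,-0.045,0, 0.048,-0.042,0,0, 0.048,-0.042,0,0, 0,0,0,0, 0,0,0,0]'; python3 -c "from h import *;rel()"
```

```text
time: 5.15
eef_pos: [0.6138, 0.1583, 0.3242]
ee_rot: [-0.0, 1.0, -0.03, -0.001]
contact_force: [-0.3, 0.1, -0.2]
finger_gap: 0.002
finger_force: 0.0
t 5.15 tcp in box(tool axes) mm [94.7  2.3] tip z 125.0 turn needed deg 0.01 F(tool) [-0.3 -0.   0.2]
```

```bash
python3 -m inch '[0.003,-0.002,0.015,0, 0,0,0.02,0, 0,0,0.01,0, 0,0,0.01,0, 0,0,0.01,0, 0,0,0.01,0, 0,0,0.01,0, 0,0,0.005,0, 0,0,0,0]' >/dev/null; python3 -c "from h import *;rel()"
python3 -m inch '[-0.003,0,0,0, -0.003,0,0,0, -0.003,0,0,0, -0.002,0,0,0, 0,0,0,0]'>/dev/null; python3 -c "from h import *;rel()"
python3 -m inch '[-0.002,0,0,0, 0,0,0,0]'>/dev/null; python3 -c "from h import *;rel()"
```

```text
t 6.28 tcp in box(tool axes) mm [97.7  0.6] tip z 34.4 turn needed deg -0.02 F(tool) [ 0.4 -0.7 -0.5]
t 6.9 tcp in box(tool axes) mm [87.   0.6] tip z 35.4 turn needed deg -0.02 F(tool) [1.6 0.4 0.4]
t 7.15 tcp in box(tool axes) mm [86.5  0.5] tip z 35.6 turn needed deg -0.03 F(tool) [ 5.1 -1.2  3.2]
```

```bash
for i in 1 2; do python3 -m inch '[-0.002,0,0,0, 0,0,0,0]' >/dev/null; python3 -c "from h import *;rel()"; done
python3 -m inch '[0.016,0,0,0, 0,0,-0.045,0, 0,0,-0.045,0, -0.048,-0.042,0,0, -0.048,-0.042,0,0, 0,0,0,0, 0,0,0,0]'>/dev/null; python3 -c "from h import *;rel()"
```

```text
t 7.4 tcp in box(tool axes) mm [86.7  0.5] tip z 35.7 turn needed deg -0.04 F(tool) [ 9.6 -0.5  6.6]
t 7.65 tcp in box(tool axes) mm [86.9  0.5] tip z 35.8 turn needed deg -0.05 F(tool) [13.8 -0.8 11.1]
t 8.53 tcp in box(tool axes) mm [  3.  -81.5] tip z 125.5 turn needed deg 0.02 F(tool) [ 0.7  0.6 -0.1]
```

The back clip is on its stop. Left clip next.

```bash
python3 -m inch '[-0.003,-0.002,0.015,0, 0,0,0.02,0, 0,0,0.01,0, 0,0,0.01,0, 0,0,0.01,0, 0,0,0.01,0, 0,0,0.01,0, 0,0,0.005,0, 0,0,0,0]' >/dev/null; python3 -c "from h import *;rel()"
python3 -m inch '[0,0.003,0,0, 0,0.003,0,0, 0,0.003,0,0, 0,0.002,0,0, 0,0,0,0]'>/dev/null; python3 -c "from h import *;rel()"
python3 -m inch '[0,0.002,0,0, 0,0,0,0]'>/dev/null; python3 -c "from h import *;rel()"
```

```text
t 9.65 tcp in box(tool axes) mm [ -0.2 -83.7] tip z 34.6 turn needed deg -0.01 F(tool) [-0.8 -0.9  0. ]
t 10.28 tcp in box(tool axes) mm [  0.1 -75.3] tip z 35.3 turn needed deg -0.07 F(tool) [ -0.4 -10.4   4.2]
t 10.53 tcp in box(tool axes) mm [  0.1 -75.5] tip z 35.4 turn needed deg -0.09 F(tool) [ -0.4 -14.3   6.9]
```

Left is on its stop. Backing off and doing the front one.

```bash
python3 -m inch '[0,-0.016,0,0, 0,0,-0.045,0, 0,0,-0.045,0, -0.048,0.044,0,0, -0.048,0.044,0,0, 0,0,0,0, 0,0,0,0]'>/dev/null; python3 -c "from h import *;rel()"
python3 -m inch '[0,0,0.015,0, 0,0,0.02,0, 0,0,0.01,0, 0,0,0.01,0, 0,0,0.01,0, 0,0,0.01,0, 0,0,0.01,0, 0,0,0.005,0, 0,0,0,0]' >/dev/null; python3 -c "from h import *;rel()"
python3 -m inch '[0.003,0,0,0, 0.003,0,0,0, 0.002,0,0,0, 0.002,0,0,0, 0,0,0,0]'>/dev/null; python3 -c "from h import *;rel()"
```

```text
t 11.4 tcp in box(tool axes) mm [-90.3  -2.1] tip z 126.3 turn needed deg -0.05 F(tool) [ 0.6  0.3 -0. ]
t 12.53 tcp in box(tool axes) mm [-92.3  -2.1] tip z 34.7 turn needed deg -0.02 F(tool) [-1.2 -0.2  0.5]
t 13.15 tcp in box(tool axes) mm [-87.3  -2.1] tip z 35.1 turn needed deg -0.02 F(tool) [-15.4  -0.3 -11.6]
```

```bash
python3 -m inch '[-0.016,0,0,0, 0,0,-0.045,0, 0,0,-0.06,0, -0.03,0.06,-0.02,0, 0,0.06,0,0, 0,0.06,0,0, 0,0.06,0,0, 0,0,0,0, 0,0,0,0]'; python3 - <<'E'
from h import *
a=manip.camera("top")[130:300,150:310,::-1];b=manip.camera("scene")[225:365,310:450,::-1]
f=lambda i:cv2.resize(i,(400,400),interpolation=2)
cv2.imwrite("pics/end.png",np.hstack([f(a),f(b)]))
E
```

```text
time: 14.28
eef_pos: [0.3806, -0.0567, 0.3578]
ee_rot: [-0.0, 1.0, -0.031, 0.001]
contact_force: [0.6, 0.1, 0.4]
finger_gap: 0.006
finger_force: 0.0
```

View pics/end.png

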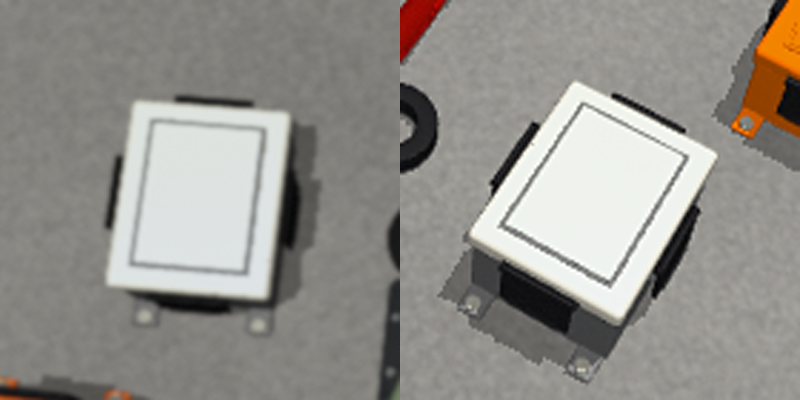

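The picture shows all four clips flat against the sides: left half (213,100), (113,192), (290,208), (193,305); right half (648,112), (515,155), (675,250), (538,298). The arm is clear.

```bash
python3 -c "from cell import manip;print(manip.finish_job())"
```

```text
the job is handed in; nothing more can be done
None
```

All four clips are pressed down to their stops and look flat in the final picture; the arm was clear and the job was handed in at about 14.4 s, with no verdict returned.

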